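# Ready the counter scale: release its transport lock and put the weighing pail on

## Robot

A 6-joint arm with a two-finger parallel gripper is mounted at the origin on the work surface. World frame = base frame: x ahead of the robot, y to its left, z up, the work surface at z = 0. Lengths are in m, angles in rad, forces in N, time in s.
With the tool pointing down it reaches from about 0.325 to 0.9 m from the base axis. Payload 6.1 kg.
Tool frame: the origin (TCP) lies at the very end of the fingers, on their centre line; the grasp point (between the pads) lies 19 mm behind it (grasp_offset is the distance from the TCP to the grasp point, in m); z points along the fingers, y is the line along which they close (so a half turn about z gives the same grasp; the last joint's range is limited). The gripper opens to 85 mm and grips with 20 to 120 N. Pads are 22 mm wide; open, the fingers measure 114 mm over their backs; the gripper's body (76 mm by 85 mm) begins 54 mm behind the grasp point. The pads swing forward as they close: fully open they stand 13 mm farther back than shut.
Start: joints at [1.161, 0.22, 1.526, -0, 1.395, -0.126], TCP at [0.175, 0.6, 0.198] pointing down, gripper open.
Joint ranges: [-2.98, 2.98], [-0.91, 2.08], [0.09, 2.57], [-1.24, 4.39], [0.2, 2.65], [-2.68, 2.68]. Speed limits (rad/s): [2.57, 2.57, 3.01, 3.14, 3.14, 3.14].

## Interface

Orientations are given as a unit quaternion [w, x, y, z].
In Python, from plant import observe, camera, camera_params, sign_off, grasp_offset gives the robot as it stands.
- The arm moves only by the tool apply_moves, never from a script. Its argument "rows" is a list of rows, each a list of 3 entries, a list of its own where there are three numbers: the finger opening in mm, from 0 to 85.4, then the shift along the tool's x, y, z each as a share of 100 cm, from -1 to 1, then the turn, a rotation vector about the tool's x, y, z each as a share of 45 degrees, from -1 to 1. In form: [[hand, [tx, ty, tz], [wx, wy, wz]], ...]. A call has 1 to 12 rows; each row is the pose to reach, as a shift and turn from the pose commanded when the call began, along the tool's axes at that moment; what a row does not reach only later rows make up. A row lasts 1/12 s, in which the tool goes at most 41.7 mm and 7.16 degrees, less where a joint would pass 70% of its speed; a pose out of reach is approached as far as the arm can. A call with a number of a shift or a turn outside -1 to 1 is refused whole. A call with a gripper value outside its range is refused whole. The fingers move at their own pace and stop on an object; "force" is the grip in N (left out, the last holds). Time passes only in rows, so rows that repeat a pose let the fingers close. It gives the time, the measured TCP pose, the force, the opening and the grip force at its end, in the units of the state.
- observe(): the state, without advancing time (a new reading comes with each control period).
- camera(name): name is "side" or "top" or "wrist"; returns the picture (420x560x3 uint8, red, green, blue); there is no depth.
- camera_params(name): a dict with "fx", "fy", "cx", "cy" (pixels), "R" (3x3) and "t" (3): a world point X has camera coordinates R X + t. Camera axes: x right, y down, z forward; pixel columns grow to the right and rows downward; lengths in m; the calibration is good to about 2 mm. A picture is of the moment at which its call begins: read the wrist's pose just before it. camera_params takes no time and is no camera call; for the wrist camera it gives the pose at the moment of the call.
- sign_off(): hands the job in; it is judged then, once.
The state is a dict: "clock": time; "joint_pos": joint angles; "joint_vel": joint speeds; "joint_efforts": joint torques, N m; "position": TCP position; "tool_rot": TCP orientation; "wrist_force": force on the tool from outside, world axes, zero at the start; "torque": the same for the moment, N m; "grip_width": opening from 0.0 (shut) to 1.0 (fully open); "finger_force": force on a finger pad.
Only numpy, scipy, OpenCV 4.12 (cv2) and the standard library are available. Lean on these libraries where they do the work, as an engineer would, in place of code of your own. Each camera call takes 0.05 s, during which the arm holds its last target. There are 200 camera calls.

## Task

Get the counter scale ready for weighing loose screws. First, with the pail still hanging, slide the scale's transport lock all the way to its end stop beside the display; then lift the empty pail up and off its hook and stand it gently upright in the middle of the scale's pan, and let go. Leave the tape roll, the carton and the bottle where they are, and do not let the pail drop on the way.

Things in the scene. Friction and masses are not known exactly. Their poses are not given: they have to be found in the camera images.
- scale: White counter scale, fixed, 270 (x) x 240 (y) mm. Origin: centre of its underside on the table; x runs from the front deck (top at 60 mm) to the rear pan, y to the left seen from its front, z up. The lock's slot runs along y at x -102 mm between low stops (6 mm high) at y -92 and +52 mm; a 46 mm black-framed green display lies beyond, at y +90 mm.
- pan_mid (a point): Middle of the scale's steel pan, on its top surface, 86 mm above the table; axes as the scale's. The pan is 180 (x) x 200 (y) mm with a rim 6 mm high and 3 mm wide.
- lock (a joint): Transport lock, slides along the scale's +y. 0 = at the stop far from the display, 0.100 m = against the end stop beside the display. It is stiff (about 3 N) and stays where it is left.
- lock_top (a point): Centre of the top of the transport lock's grip: an upright black block 28 (x) x 18 (y) mm standing on a 32 x 32 mm foot 8 mm high, its top 38 mm above the deck (98 mm above the table); axes as the scale's.
- stand: Fixed steel hook stand. Origin on the table under the hook's seat, z up; the hook points to -x. Base plate 170 x 130 x 10 mm (x -60 to 110). Post 18 mm thick at x +90 mm, 260 mm high. Hook bar 8 mm thick, sloping down from the post to a level seat (x +12 to -12 mm), then rising to its tip at x -30 mm, 16 mm above the seat.
- hook_seat (a point): Top of the hook's bar where the pail hangs, 240 mm above the table; axes as the stand's.
- pail: Empty sheet-metal pail, 0.26 kg. Origin: centre of its underside. Foot diameter 84 mm, rim 102 mm at 80 mm height. Rigid strap handle in its yz plane, 14 mm wide (x): two upright legs, 46 mm over their outsides (y), from 98 to 160 mm height, joined by a top bar 6 mm thick, top at 160 mm. It hangs by this bar, y square to the hook, and can be gripped across both legs from above.
- pail_bar (a point): Middle of the underside of the pail's top bar, 154 mm above the pail's underside; axes as the pail's.
- tape: Bystander: roll of yellow tape lying flat, diameter 80 mm, 48 mm high; origin at the centre of its underside.
- carton: Bystander: closed cardboard carton 120 (x) x 60 (y) x 70 mm; origin at the centre of its underside.
- bottle: Bystander: grey plastic bottle, diameter 66 mm, 190 mm high, standing; origin at the centre of its underside.

How it is judged:
On the way, in this order (a step that is already met when the one before it is completed fails the run):
1. the transport lock is at its end stop beside the display, while the pail still hangs on its hook (value of joint lock above 0.095 m and distance between pail_bar and hook_seat below 0.03 m), for 0.1 s.
2. the pail is off the hook, in the air and clear of the hook by 80 mm (distance between pail_bar and hook_seat above 0.08 m and contact force between pail and stand below 0.1 N and contact force between pail and scale below 0.1 N), for 0.1 s.
At the end, for the whole second after the job is handed in: The lock is within 5 mm of its end stop beside the display, and the pail stands upright (within 0.06 rad) and at rest on the scale pan, its centre within 30 mm of the middle of the pan and its underside within 6 mm of the pan's surface (value of joint lock above 0.095 m and horizontal distance between pail and pan_mid below 0.03 m and z of pail in the frame of pan_mid between -0.006 and 0.006 m and angle between pail's own z axis and vertical below 0.06 rad and linear speed of pail below 0.02 m/s); the robot touches nothing.
It fails at once if the pail comes down on the pan at more than 0.45 m/s (horizontal distance between pail and pan_mid below 0.12 m and z of pail in the frame of pan_mid below 0.02 m and linear speed of pail above 0.45 m/s).
It fails at once if the pail falls: its underside comes lower than 50 mm above the table, or it tips by more than 0.8 rad (height (world z) of pail below 0.05 m or angle between pail's own z axis and vertical above 0.8 rad).
It fails at once if the tape is moved by more than 30 mm or tipped over (distance of tape from where it was at the start of the episode above 0.03 m or angle between tape's own z axis and vertical above 0.5 rad).
It fails at once if the carton is moved by more than 30 mm or tipped over (distance of carton from where it was at the start of the episode above 0.03 m or angle between carton's own z axis and vertical above 0.5 rad).
It fails at once if the bottle is moved by more than 30 mm or tipped over (distance of bottle from where it was at the start of the episode above 0.03 m or angle between bottle's own z axis and vertical above 0.5 rad).
It also fails if it takes over 69 s, if anything falls off the work surface, if the arm or the gripper's body presses on something with over 40 N, if the wrist force passes 120 N, or if a joint passes its speed limit or range.

## Working session

There is one attempt and no reset: what is moved stays moved. The work goes in short steps, Python scripts to look and compute and a tool call to move; the robot and the scene stay as the last step left them, time stands still between calls to the robot, and variables do not carry over. Pictures are saved under pics/ and viewed, at most 10 in all, crops included, and the job is handed in when it is done.

Besides the shell and the picture viewer there is one more tool, called after "Request:" as name(argument=value, ...) on one line, values as JSON. apply_moves: Moves the arm, as the interface text tells. Shift numbers are shares of 100 cm and turn numbers shares of 45 degrees, none past 1 either way. Its arguments: {"type":"object","properties":{"rows":{"type":"array","items":{"type":"array"}},"force":{"type":"number"}},"required":["rows"]}

```bash
mkdir -p pics; python3 - <<'E'
from plant import *
import cv2, numpy as np
print(observe(), grasp_offset)
for n in("side","top","wrist"):
    p=camera_params(n); cv2.imwrite(f"pics/{n}0.png",camera(n)[:,:,::-1]); print(n,{k:np.round(v,4).tolist() for k,v in p.items()})
E
```

```text
{'clock': 0.0, 'joint_pos': array([ 1.16091016e+00,  2.21229370e-01,  1.52761638e+00,  1.21148018e-05,
        1.39471530e+00, -1.26134948e-01]), 'joint_vel': array([ 2.02263770e-05, -1.08155962e-03,  2.93796760e-04,  7.90763947e-04,
        3.42435405e-03, -1.72617232e-03]), 'joint_efforts': array([ 1.11591551e-03, -4.96901858e+01, -3.89395773e+01, -7.04497734e-05,
        1.10633692e-02,  4.20601145e-05]), 'position': array([0.17472286, 0.59937599, 0.19699452]), 'tool_rot': array([-2.66379486e-04,  1.41401113e-01,  9.89951896e-01, -9.47485340e-04]), 'wrist_force': array([ 0.3056143 , -1.00997324, -0.59024284]), 'torque': array([-0.02457472,  0.0050834 ,  0.02018131]), 'finger_force': 0.0, 'grip_width': 1.0005798820524314} 0.0187
side {'fx': 531.7556, 'fy': 531.7556, 'cx': 282.4909, 'cy': 204.7804, 'R': [[0.9556, -0.2943, 0.0141], [-0.1671, -0.581, -0.7966], [0.2426, 0.7589, -0.6043]], 't': [-0.551, 0.1238, 1.2486]}
top {'fx': 535.1625, 'fy': 535.1625, 'cx': 283.2938, 'cy': 209.2355, 'R': [[0.0232, -0.9995, 0.0202], [-0.9815, -0.0266, -0.1896], [0.19, -0.0154, -0.9817]], 't': [-0.15, 0.5623, 1.3748]}
wrist {'fx': 311.7482, 'fy': 311.7482, 'cx': 279.7696, 'cy': 207.2645, 'R': [[0.2804, 0.9599, -0.0021], [0.923, -0.2691, 0.2751], [0.2635, -0.0791, -0.9614]], 't': [-0.6242, -0.0357, 0.3789]}
```

View pics/side0.png

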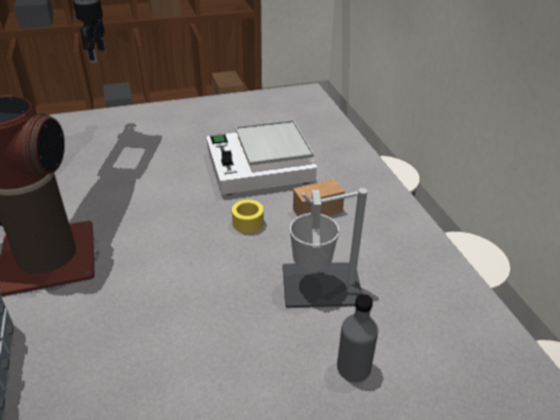

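View pics/top0.png

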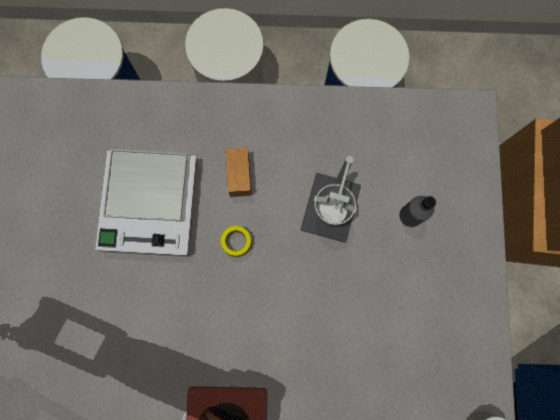

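The side view shows the scale at about (262,155), pail on the stand at (315,240), tape at (248,216), carton at (320,197) and bottle at (357,345). In the top view the lock is at (158,240), the display at (108,238) and the pail at (336,205). I'll enlarge these areas to measure them.

```bash
python3 - <<'E'
import cv2,numpy as np
t=cv2.imread("pics/top0.png");s=cv2.imread("pics/side0.png")
def c(i,x,y,w,h,f): return cv2.resize(i[y:y+h,x:x+w],(w*f,h*f),interpolation=cv2.INTER_CUBIC)
cv2.imwrite("pics/a.png",np.hstack([c(t,90,140,115,120,4),np.vstack([c(t,295,145,75,100,4),np.zeros((80,300,3),np.uint8)])]))
cv2.imwrite("pics/b.png",np.hstack([c(s,200,115,120,85,3),c(s,275,175,105,85,3)]) if 0 else np.hstack([c(s,200,115,125,130,3),c(s,280,175,100,130,3)]))
E
```

```text
(no output)
```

View pics/a.png

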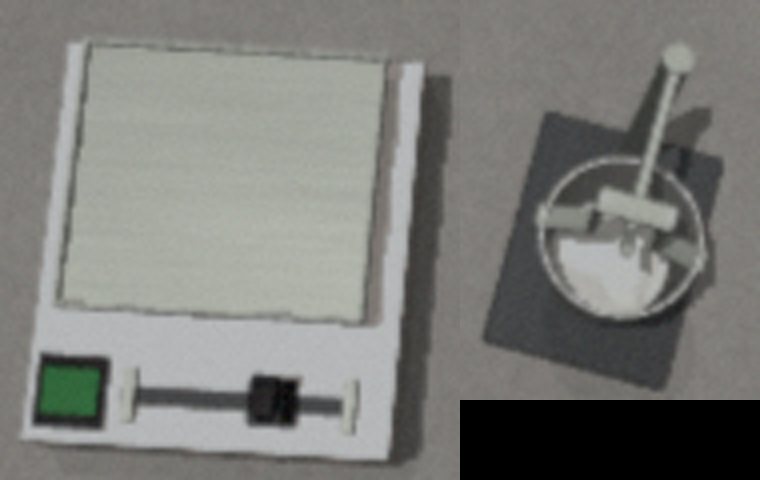

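View pics/b.png

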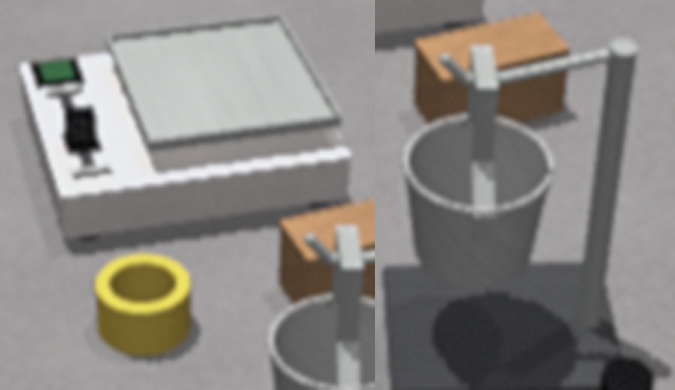

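Crop a shows the pan corners, slot stops (129,395) and (350,405), the grip at about (275,400), the base plate corners, the post top (678,57) and the pail bar at about (638,209). Crop b shows the same things from the side. I'll fit planar poses to these.

```bash
cat > h.py <<'E'
import numpy as np
from scipy.optimize import least_squares
from plant import *
P={n:camera_params(n) for n in("top","side")}
def proj(n,X):
    p=P[n];c=np.asarray(X)@np.array(p["R"]).T+p["t"]
    return np.c_[p["fx"]*c[:,0]/c[:,2]+p["cx"],p["fy"]*c[:,1]/c[:,2]+p["cy"]]
def px(n,X,Y,ox,oy,f): return n,[(X+.5)/f-.5+ox,(Y+.5)/f-.5+oy]
A=lambda X,Y:px("top",X,Y,90,140,4)
A2=lambda X,Y:px("top",X-460,Y,295,145,4)
B=lambda X,Y:px("side",X,Y,200,115,3)
B2=lambda X,Y:px("side",X-375,Y,280,175,3)
def W(q,L):
    c,s=np.cos(q[2]),np.sin(q[2]);return np.array([q[0]+c*L[0]-s*L[1],q[1]+s*L[0]+c*L[1],L[2]])
def fit(pts,q0,model):
    def r(q): return np.concatenate([proj(o[0],[W(q,model(q,l))])[0]-o[1] for o,l in pts])
    s=least_squares(r,q0,loss="soft_l1");print(np.round(s.x,4));print(np.round(r(s.x).reshape(-1,2),1).tolist());return s.x
E
cat > m.py <<'E'
from h import *
# scale; q[3]=pan centre x in scale, q[4]=lock y
def ms(q,l): return [l[0]+(q[3] if l[3]==1 else 0),l[1]+(q[4] if l[3]==2 else 0),l[2]]
h=.092
S=[(A(88,42),(.09,.1,h,1)),(A(387,60),(.09,-.1,h,1)),(A(365,325),(-.09,-.1,h,1)),(A(57,304),(-.09,.1,h,1)),
(A(71,390),(-.102,.09,.062,0)),(A(129,395),(-.102,.052,.066,0)),(A(350,405),(-.102,-.092,.066,0)),
(A(22,438),(-.135,.12,.06,0)),(A(388,460),(-.135,-.12,.06,0)),(A(422,64),(.135,-.12,.06,0)),
(B(110,38),(.09,.1,h,1)),(B(278,17),(.09,.1-0.2,h,1))]
S=S[:-2]+[(B(110,38),(-.09,.1,h,1)),(B(278,17),(.09,.1,h,1)),(B(342,122),(.09,-.1,h,1)),(B(155,143),(-.09,-.1,h,1)),
(B(57,71),(-.102,.09,.062,0)),(B(66,91),(-.102,.052,.066,0)),(B(92,172),(-.102,-.092,.066,0)),(B(66,193),(-.135,-.12,.06,0)),
(B(80,115),(-.102-.0,0,.098,2)) if 0 else (B(22,65),(-.135,.12,.06,0))]
q=fit(S,[.5,.25,0,.04,0],ms)
print("pan",W(q,[q[3],0,.086]))
for n in P:
  for z in(.098,): print(n,"lock top y=-.048 -> ",proj(n,[W(q,[-.102,-.048,z]),W(q,[-.102,-.030,z])]).round(1).tolist())
mt=lambda q,l:l
T=[(A2(548,112),(.11,.065,.01)),(A2(722,158),(.11,-.065,.01)),(A2(665,390),(-.06,-.065,.01)),(A2(485,342),(-.06,.065,.01)),
(A2(678,57),(.09,0,.26)),(A2(638,209),(0,0,.246)),(B2(622,47),(.09,0,.26)),(B2(386,267),(-.06,.065,.01))]
t=fit(T,[.5,-.1,0],mt)
print("hook",W(t,[0,0,.24]))
E
python3 m.py
```

```text
[ 0.5771  0.228  -0.0345  0.0382  0.    ]
[[-0.5, -1.2], [0.4, -1.0], [-0.5, -0.3], [-1.1, 0.2], [0.5, -0.2], [0.1, -0.7], [0.0, 0.1], [-0.1, -0.2], [0.4, -0.2], [1.1, -0.6], [-1.7, -0.2], [0.8, -0.0], [-0.3, -1.1], [-2.3, 0.4], [0.3, 1.4], [-0.6, -0.0], [0.0, -0.2], [-1.6, 2.0], [-0.7, 0.3]]
pan [0.61523624 0.22670426 0.086     ]
top lock top y=-.048 ->  [[157.7, 238.3], [150.7, 237.8]]
side lock top y=-.048 ->  [[226.8, 153.2], [225.6, 149.8]]
[ 0.5613 -0.2617 -0.2418]
[[-0.9, -0.8], [0.7, -0.2], [0.3, 0.1], [-0.6, -0.4], [0.0, 0.5], [-0.1, 0.2], [0.7, 0.5], [-1.3, 0.1]]
hook [ 0.56130914 -0.26169513  0.24      ]
```

```bash
cat > go.py <<'E'
import sys,numpy as np
from plant import observe
from scipy.spatial.transform import Rotation as R
def go(x,y,z,a):   # a: heading of tool y in deg
    o=observe();w,*v=o["tool_rot"];C=R.from_quat([*v,w]);a=np.radians(a)
    Y=np.array([np.cos(a),np.sin(a),0]);Z=np.array([0,0,-1.]);T=R.from_matrix(np.c_[np.cross(Y,Z),Y,Z])
    d=C.inv().apply(np.array([x,y,z])-o["position"]);r=(C.inv()*T).as_rotvec()
    print(round(float(o["clock"]),2),o["position"].round(4),"shift",d.round(4),"turn",(r/(np.pi/4)).round(4))
if __name__=="__main__": go(*map(float,sys.argv[1:]))
E
python3 go.py .4736 .1865 .17 88
```

```text
0.15 [0.1748 0.5995 0.1972] shift [-0.4025 -0.3128  0.0276] turn [-0.0019 -0.0005 -0.3169]
```

Request:
apply_moves(rows=[[60, [-0.4025, -0.313, 0.027], [-0.002, 0, -0.317]], [60, [-0.4025, -0.313, 0.027], [-0.002, 0, -0.317]], [60, [-0.4025, -0.313, 0.027], [-0.002, 0, -0.317]], [60, [-0.4025, -0.313, 0.027], [-0.002, 0, -0.317]], [60, [-0.4025, -0.313, 0.027], [-0.002, 0, -0.317]], [60, [-0.4025, -0.313, 0.027], [-0.002, 0, -0.317]], [60, [-0.4025, -0.313, 0.027], [-0.002, 0, -0.317]], [60, [-0.4025, -0.313, 0.027], [-0.002, 0, -0.317]], [60, [-0.4025, -0.313, 0.027], [-0.002, 0, -0.317]], [60, [-0.4025, -0.313, 0.027], [-0.002, 0, -0.317]], [60, [-0.4025, -0.313, 0.027], [-0.002, 0, -0.317]], [60, [-0.4025, -0.313, 0.027], [-0.002, 0, -0.317]]])

```text
clock: 1.15
position: [0.4672, 0.1949, 0.1716]
tool_rot: [0.0, 0.017, 1.0, 0.001]
wrist_force: [0.1, 0.2, 1.0]
grip_width: 0.703
finger_force: 0.0
```

Request:
apply_moves(rows=[[60, [0, 0, 0], [0, 0, 0]], [60, [0, 0, 0], [0, 0, 0]]])

```text
clock: 1.32
position: [0.4672, 0.1949, 0.1713]
tool_rot: [-0.0, 0.02, 1.0, 0.001]
wrist_force: [0.0, -0.1, -0.4]
grip_width: 0.701
finger_force: 0.0
```

```bash
python3 go.py .4736 .1865 .074 88; python3 - <<'E'
from plant import *
import cv2,numpy as np
p=camera_params("wrist");cv2.imwrite("pics/w1.png",camera("wrist")[:,:,::-1])
def pr(X):
    c=np.array(p["R"])@X+p["t"];return (p["fx"]*c[0]/c[2]+p["cx"],p["fy"]*c[1]/c[2]+p["cy"])
print(pr([.4736,.1865,.098]),pr([.615,.2267,.086]))
E
```

```text
1.32 [0.4672 0.1949 0.1713] shift [-0.0068 -0.0083  0.0973] turn [ 0.0018 -0.001  -0.0061]
(np.float64(269.7312773901595), np.float64(213.04976445682425)) (np.float64(317.37623022227046), np.float64(343.7462461164561))
```

View pics/w1.png

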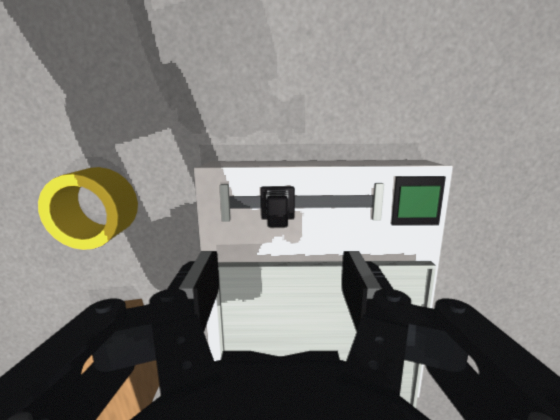

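The wrist view shows the stops at (225,202) and (378,201), the display at (418,200) and the grip at about (278,207). I'll check the fit against these.

```bash
cat > w.py <<'E'
from h import *
p=camera_params("wrist");P["wrist"]=p
q=[.5771,.228,-.0345]
for L in [(-.102,.052,.066),(-.102,-.092,.066),(-.102,.09,.061),(-.135,.12,.06),(-.135,-.12,.06),(-.102,-.038,.098),(-.116,-.038,.098),(-.088,-.038,.098),(-.086,-.038,.068),(-.118,-.038,.068)]:
    print(L,proj("wrist",[W(q,L)]).round(1))
E
python3 w.py; python3 go.py .4733 .1935 .074 88
```

```text
(-0.102, 0.052, 0.066) [[373.1 203.5]]
(-0.102, -0.092, 0.066) [[219.  204.1]]
(-0.102, 0.09, 0.061) [[411.5 202. ]]
(-0.135, 0.12, 0.06) [[447.5 167.1]]
(-0.135, -0.12, 0.06) [[187.9 168. ]]
(-0.102, -0.038, 0.098) [[276.5 214. ]]
(-0.116, -0.038, 0.098) [[276.4 197.7]]
(-0.088, -0.038, 0.098) [[276.6 229.8]]
(-0.086, -0.038, 0.068) [[276.9 220.8]]
(-0.118, -0.038, 0.068) [[276.7 187.6]]
1.37 [0.4664 0.1962 0.1714] shift [-0.0071 -0.0027  0.0974] turn [ 0.0022 -0.0012 -0.0031]
```

Request:
apply_moves(rows=[[60, [-0.005, -0.005, 0.035], [0, 0, 0]], [60, [-0.005, -0.005, 0.065], [0, 0, 0]], [60, [-0.005, -0.005, 0.097], [0, 0, 0]], [60, [-0.005, -0.005, 0.097], [0, 0, 0]], [10, [-0.005, -0.005, 0.097], [0, 0, 0]], [10, [-0.005, -0.005, 0.097], [0, 0, 0]], [10, [-0.005, -0.005, 0.097], [0, 0, 0]], [10, [-0.005, -0.005, 0.097], [0, 0, 0]], [10, [-0.005, -0.005, 0.097], [0, 0, 0]], [10, [-0.005, -0.005, 0.097], [0, 0, 0]]], force=30)

```text
clock: 2.2
position: [0.4722, 0.1921, 0.076]
tool_rot: [0.001, 0.017, 1.0, 0.001]
wrist_force: [0.1, 0.2, -0.4]
grip_width: 0.113
finger_force: 0.0
```

```bash
python3 go.py .4763 .2645 .074 88; python3 -c "
from plant import *;o=observe();print(o['wrist_force'],o['grip_width']*85.4,o['finger_force'])"
```

```text
2.2 [0.4722 0.1921 0.076 ] shift [-0.0016  0.0725  0.0021] turn [0.0027 0.0028 0.0002]
[ 0.12951629  0.16893412 -0.37748068] 9.691293148354733 0.0
```

```bash
python3 - <<'E'
from plant import *
import cv2,numpy as np
s=camera("side")[:,:,::-1];w=camera("wrist")[:,:,::-1];t=camera("top")[:,:,::-1]
f=lambda i,x,y,n,k:cv2.resize(i[y:y+n,x:x+n],(k,k),interpolation=cv2.INTER_CUBIC)
cv2.imwrite("pics/c.png",np.hstack([f(s,180,90,100,400),f(w,180,130,200,400)]))
E
```

```text
(no output)
```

View pics/c.png

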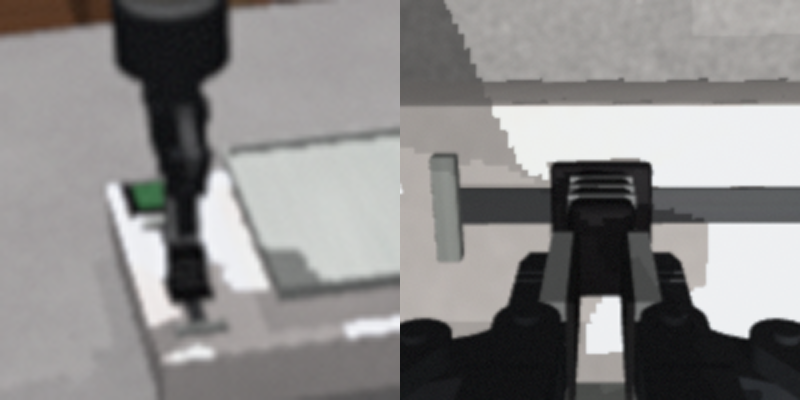

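The right half shows the fingers closed on the +x side of the grip (block at rows 165–230, fingertips from row 230 down), so they missed it in x. I'll check by projecting the points.

```bash
python3 - <<'E'
from h import *
P["wrist"]=camera_params("wrist")
o=observe();x,y,z=o["position"];print(x,y,z)
f=lambda X:((proj("wrist",X)-[180,130])*2+[400,0]).round(0).tolist()
print("tcp",f([[x,y,z],[x-.011,y,z],[x+.011,y,z],[x,y,z+.02]]))
q=[.5771,.228,-.0345]
for l in [(-.118,-.042,.068),(-.086,-.042,.068),(-.116,-.042,.098),(-.088,-.042,.098),(-.135,-.042,.06),(-.102,-.092,.066)]: print(l,f([W(q,l)]), W(q,l).round(4))
E
```

```text
0.47158104660204925 0.19179314253523852 0.0751143687249213
tcp [[599.0, 216.0], [598.0, 181.0], [600.0, 249.0], [599.0, 243.0]]
(-0.118, -0.042, 0.068) [[592.0, 165.0]] [0.4577 0.1901 0.068 ]
(-0.086, -0.042, 0.068) [[592.0, 261.0]] [0.4897 0.189  0.068 ]
(-0.116, -0.042, 0.098) [[591.0, 206.0]] [0.4597 0.19   0.098 ]
(-0.088, -0.042, 0.098) [[591.0, 302.0]] [0.4877 0.1891 0.098 ]
(-0.135, -0.042, 0.06) [[592.0, 105.0]] [0.4407 0.1907 0.06  ]
(-0.102, -0.092, 0.066) [[434.0, 212.0]] [0.472  0.1396 0.066 ]
```

The projections show the grip is between the fingers after all (its top is at rows 206–295). I'll keep closing.

Request:
apply_moves(rows=[[0, [0, 0, 0], [0, 0, 0]], [0, [0, 0, 0], [0, 0, 0]], [0, [0, 0, 0], [0, 0, 0]]], force=30)

```text
clock: 2.6
position: [0.4713, 0.1917, 0.0747]
tool_rot: [0.0, 0.017, 1.0, 0.001]
wrist_force: [0.0, -0.3, 0.0]
grip_width: -0.001
finger_force: 0.0
```

```bash
python3 - <<'E'
from plant import *
import cv2,numpy as np
w=camera("wrist")[:,:,::-1]
cv2.imwrite("pics/d.png",cv2.resize(w[150:350,180:380],(600,600),interpolation=cv2.INTER_CUBIC)); o=observe();print(o["grip_width"],o["finger_force"])
E
```

```text
-0.0006568455921520373 0.0
```

View pics/d.png

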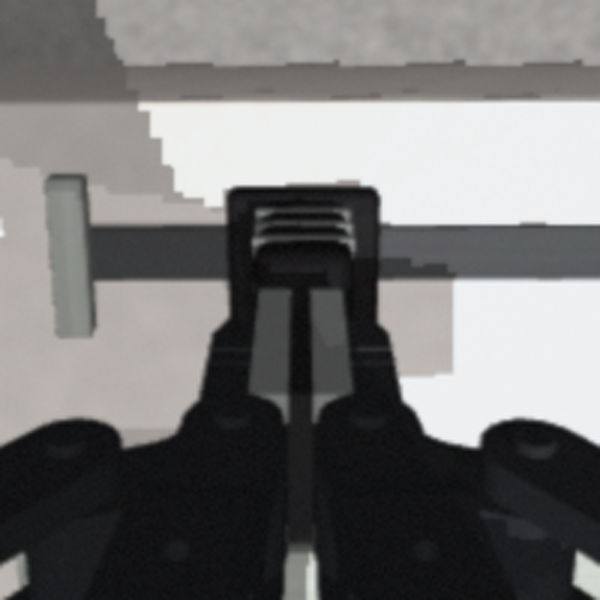

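The shut fingers seem to sit above the grip, even though the reported z is 75 mm. I'll probe downward gently to find the real tip height.

Request:
apply_moves(rows=[[0, [0, 0, 0.002], [0, 0, 0]], [0, [0, 0, 0.004], [0, 0, 0]], [0, [0, 0, 0.004], [0, 0, 0]]])

```text
clock: 2.9
position: [0.471, 0.1917, 0.0701]
tool_rot: [-0.0, 0.017, 1.0, 0.001]
wrist_force: [0.3, 1.0, 0.3]
grip_width: 0.002
finger_force: 0.0
```

Request:
apply_moves(rows=[[0, [0, 0, 0.002], [0, 0, 0]], [0, [0, 0, 0.004], [0, 0, 0]], [0, [0, 0, 0.004], [0, 0, 0]]])

```text
clock: 3.15
position: [0.471, 0.1917, 0.0662]
tool_rot: [-0.0, 0.017, 1.0, 0.001]
wrist_force: [-0.1, 0.2, -0.1]
grip_width: 0.004
finger_force: 0.0
```

Request:
apply_moves(rows=[[0, [0, 0, 0.002], [0, 0, 0]], [0, [0, 0, 0.004], [0, 0, 0]], [0, [0, 0, 0.004], [0, 0, 0]]])

```text
clock: 3.4
position: [0.4718, 0.192, 0.0647]
tool_rot: [0.0, 0.017, 1.0, 0.001]
wrist_force: [-6.1, -0.8, 15.0]
grip_width: -0.003
finger_force: 7.6
```

```bash
python3 - <<'E'
from plant import *
import cv2,numpy as np
w=camera("wrist")[:,:,::-1];s=camera("side")[:,:,::-1]
f=lambda i,x,y,n,k:cv2.resize(i[y:y+n,x:x+n],(k,k),interpolation=cv2.INTER_CUBIC)
cv2.imwrite("pics/e.png",np.hstack([f(w,210,180,140,400),f(s,195,100,67,400)])); o=observe();print(o)
E
```

```text
{'clock': 3.5, 'joint_pos': array([ 2.30607945e-01,  8.47182638e-02,  1.94455761e+00,  1.61490715e-03,
        1.11126006e+00, -1.30628262e+00]), 'joint_vel': array([ 0.00012808, -0.00033516,  0.00195324,  0.00052027,  0.00014872,
        0.00188333]), 'joint_efforts': array([-5.17024286e-01, -3.24585021e+01, -3.16617930e+01,  1.98426278e-02,
       -2.27646656e+00, -1.19141780e-03]), 'position': array([0.47175517, 0.192044  , 0.06473203]), 'tool_rot': array([3.34870568e-04, 1.73097605e-02, 9.99849773e-01, 8.31275736e-04]), 'wrist_force': array([-6.58254274, -1.671646  , 14.89024233]), 'torque': array([-0.30187073,  1.11447671, -0.03181813]), 'finger_force': 7.471736955922097, 'grip_width': 0.0009426232212284861}
```

View pics/e.png

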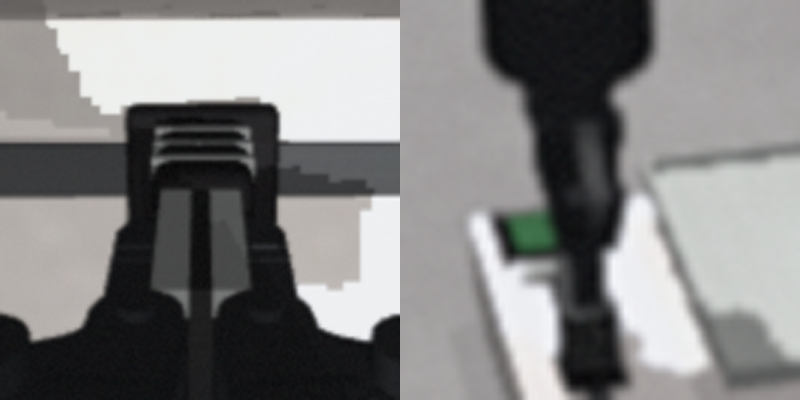

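The probe touched the top of the grip (98 mm) at a reported z of about 65.5 mm. The real fingertips are therefore about 32 mm behind the reported TCP, which the wrist images also support. I'll raise, open, and descend again with that correction.

Request:
apply_moves(rows=[[50, [0, 0, -0.03], [0, 0, 0]], [50, [0, 0, -0.03], [0, 0, 0]], [50, [0, 0, -0.03], [0, 0, 0]], [50, [0, 0, -0.03], [0, 0, 0]], [50, [0, 0, -0.03], [0, 0, 0]], [50, [0, 0, -0.03], [0, 0, 0]], [50, [0, 0, -0.01], [0, 0, 0]], [50, [0, 0, 0.01], [0, 0, 0]], [50, [0, 0, 0.019], [0, 0, 0]], [50, [0, 0, 0.019], [0, 0, 0]]])

```text
clock: 4.33
position: [0.4686, 0.1912, 0.0406]
tool_rot: [-0.003, 0.017, 1.0, 0.0]
wrist_force: [0.2, -0.1, -0.4]
grip_width: 0.579
finger_force: 0.0
```

Request:
apply_moves(rows=[[0, [0, 0, 0], [0, 0, 0]], [0, [0, 0, 0], [0, 0, 0]], [0, [0, 0, 0], [0, 0, 0]], [0, [0, 0, 0], [0, 0, 0]], [0, [0, 0, 0], [0, 0, 0]], [0, [0, 0, 0], [0, 0, 0]]], force=30)

```text
clock: 4.83
position: [0.4723, 0.1921, 0.0449]
tool_rot: [0.001, 0.017, 1.0, 0.001]
wrist_force: [-1.1, 0.5, 5.1]
grip_width: 0.198
finger_force: 33.5
```

Request:
apply_moves(rows=[[0, [0, 0.01, -0.002], [0, 0, 0]], [0, [0, 0.02, -0.002], [0, 0, 0]], [0, [0, 0.03, -0.002], [0, 0, 0]], [0, [0, 0.04, -0.002], [0, 0, 0]], [0, [0, 0.05, -0.002], [0, 0, 0]], [0, [0, 0.06, -0.002], [0, 0, 0]], [0, [0, 0.066, -0.002], [0, 0, 0]], [0, [0, 0.066, -0.002], [0, 0, 0]]])

```text
clock: 5.5
position: [0.4744, 0.2587, 0.0451]
tool_rot: [0.001, 0.017, 1.0, 0.001]
wrist_force: [5.9, 1.7, -9.0]
grip_width: 0.199
finger_force: 31.9
```

Request:
apply_moves(rows=[[0, [0, 0.004, 0], [0, 0, 0]], [0, [0, 0.008, 0], [0, 0, 0]], [0, [0, 0.008, 0], [0, 0, 0]]])

```text
clock: 5.75
position: [0.4745, 0.2648, 0.045]
tool_rot: [0.001, 0.017, 1.0, -0.001]
wrist_force: [4.8, -5.5, -5.2]
grip_width: 0.201
finger_force: 32.3
```

Request:
apply_moves(rows=[[0, [0, 0.003, 0], [0, 0, 0]], [0, [0, 0.006, 0], [0, 0, 0]], [0, [0, 0.006, 0], [0, 0, 0]]])

```text
clock: 6.0
position: [0.4745, 0.265, 0.045]
tool_rot: [-0.0, 0.017, 1.0, -0.006]
wrist_force: [2.7, -27.2, 5.4]
grip_width: 0.204
finger_force: 33.6
```

The lock is at its stop. Release and raise.

Request:
apply_moves(rows=[[0, [0, -0.005, 0], [0, 0, 0]], [45, [0, -0.005, 0], [0, 0, 0]], [45, [0, -0.005, 0], [0, 0, 0]], [45, [0, -0.005, 0], [0, 0, 0]], [45, [0, -0.005, 0], [0, 0, 0]], [45, [0, -0.005, -0.04], [0, 0, 0]], [45, [0, -0.005, -0.08], [0, 0, 0]], [85, [0, -0.005, -0.12], [0, 0, 0]], [85, [0, -0.005, -0.16], [0, 0, 0]], [85, [0, -0.005, -0.2], [0, 0, 0]], [85, [0, -0.005, -0.24], [0, 0, 0]], [85, [0, -0.005, -0.26], [0, 0, 0]]])

```text
clock: 7.0
position: [0.4752, 0.2677, 0.3124]
tool_rot: [0.004, 0.017, 1.0, 0.002]
wrist_force: [1.0, -0.3, 0.9]
grip_width: 0.998
finger_force: 0.0
```

```bash
python3 go.py .5613 -.2617 .30 76.15; python3 - <<'E'
from plant import *
import cv2
cv2.imwrite("pics/top2.png",camera("top")[:,:,::-1])
a=cv2.imread("pics/top2.png")[225:260,90:190].astype(int).sum(2)<150
print((a.nonzero()[1]+90).tolist()[:0], [int(c)+90 for c in range(100) if a[:,c].sum()>=6])
E
```

```text
7.0 [0.4752 0.2677 0.3124] shift [-0.1039 -0.5262  0.0106] turn [0.0073 0.0089 0.2646]
[] [90, 91, 114, 115, 125, 126, 127, 128, 129, 130, 131, 132, 133, 134, 135]
```

The dark foot is now at columns 125–135, right beside the stop at 122, so the lock is done. Move over the pail.

Request:
apply_moves(rows=[[85, [-0.104, -0.526, 0.008], [0.007, 0.009, 0.265]], [85, [-0.104, -0.526, 0.008], [0.007, 0.009, 0.265]], [85, [-0.104, -0.526, 0.008], [0.007, 0.009, 0.265]], [85, [-0.104, -0.526, 0.008], [0.007, 0.009, 0.265]], [85, [-0.104, -0.526, 0.008], [0.007, 0.009, 0.265]], [85, [-0.104, -0.526, 0.008], [0.007, 0.009, 0.265]], [85, [-0.104, -0.526, 0.008], [0.007, 0.009, 0.265]], [85, [-0.104, -0.526, 0.008], [0.007, 0.009, 0.265]], [85, [-0.104, -0.526, 0.008], [0.007, 0.009, 0.265]], [85, [-0.104, -0.526, 0.008], [0.007, 0.009, 0.265]], [85, [-0.104, -0.526, 0.008], [0.007, 0.009, 0.265]], [85, [-0.104, -0.526, 0.008], [0.007, 0.009, 0.265]]])

```text
clock: 8.05
position: [0.5539, -0.2286, 0.2974]
tool_rot: [-0.003, 0.121, 0.993, -0.002]
wrist_force: [1.1, 0.5, 0.5]
grip_width: 0.995
finger_force: 0.0
```

```bash
python3 go.py .5613 -.2617 .30 76.15
```

```text
8.05 [ 0.5539 -0.2286  0.2974] shift [-0.0151 -0.0303 -0.0026] turn [-0.0055 -0.0083 -0.0009]
```

Request:
apply_moves(rows=[[85, [-0.015, -0.03, 0], [0, 0, 0]], [85, [-0.015, -0.03, 0], [0, 0, 0]], [85, [-0.015, -0.03, 0], [0, 0, 0]]])

```text
clock: 8.3
position: [0.5608, -0.261, 0.2964]
tool_rot: [-0.004, 0.122, 0.992, -0.001]
wrist_force: [1.5, 0.4, -0.2]
grip_width: 0.995
finger_force: 0.0
```

```bash
python3 go.py .5613 -.2617 .19 76.15; python3 - <<'E'
from h import *
import cv2
P["wrist"]=camera_params("wrist");cv2.imwrite("pics/w3.png",camera("wrist")[:,:,::-1])
t=[.5613,-.2617,-.2418]
for l in [(0,0,.246),(0,.023,.246),(0,-.023,.246),(.09,0,.26),(-.03,0,.256)]: print(l,proj("wrist",[W(t,l)]).round(0).tolist())
E
```

```text
8.3 [ 0.5608 -0.261   0.2964] shift [-0.0015 -0.0002  0.1063] turn [-0.0047 -0.0107 -0.0047]
(0, 0, 0.246) [[279.0, 215.0]]
(0, 0.023, 0.246) [[309.0, 215.0]]
(0, -0.023, 0.246) [[249.0, 215.0]]
(0.09, 0, 0.26) [[279.0, 328.0]]
(-0.03, 0, 0.256) [[279.0, 178.0]]
```

View pics/w3.png

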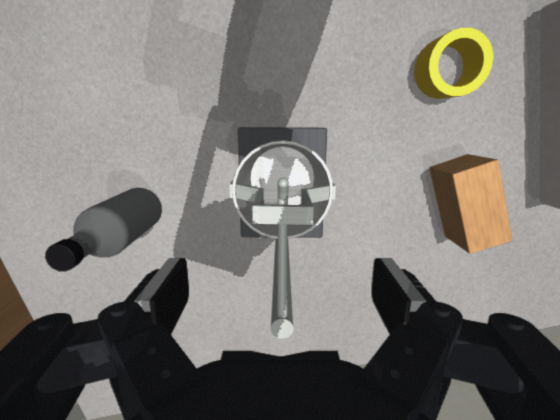

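The bar is at (283,214) against a prediction of (279,215), which is well within the finger clearance. Descend and grip.

Request:
apply_moves(rows=[[85, [-0.001, 0.001, 0.035], [0, 0, 0]], [85, [-0.001, 0.001, 0.07], [0, 0, 0]], [85, [-0.001, 0.001, 0.09], [0, 0, 0]], [85, [-0.001, 0.001, 0.107], [0, 0, 0]], [85, [-0.001, 0.001, 0.107], [0, 0, 0]], [30, [-0.001, 0.001, 0.107], [0, 0, 0]], [30, [-0.001, 0.001, 0.107], [0, 0, 0]], [30, [-0.001, 0.001, 0.107], [0, 0, 0]], [30, [-0.001, 0.001, 0.107], [0, 0, 0]], [30, [-0.001, 0.001, 0.107], [0, 0, 0]], [30, [-0.001, 0.001, 0.107], [0, 0, 0]]], force=40)

```text
clock: 9.27
position: [0.5629, -0.2598, 0.1934]
tool_rot: [-0.002, 0.121, 0.993, -0.002]
wrist_force: [0.7, 1.3, 6.1]
grip_width: 0.523
finger_force: 41.2
```

Request:
apply_moves(rows=[[30, [0, 0, -0.01], [0, 0, 0]], [30, [0, 0, -0.02], [0, 0, 0]], [30, [0, 0, -0.03], [0, 0, 0]], [30, [0, 0, -0.03], [0, 0, 0]], [30, [0, 0, -0.03], [0, 0, 0]]], force=60)

```text
clock: 9.68
position: [0.5622, -0.2598, 0.2219]
tool_rot: [-0.003, 0.121, 0.993, -0.002]
wrist_force: [0.5, 0.2, -2.2]
grip_width: 0.521
finger_force: 61.6
```

Request:
apply_moves(rows=[[30, [0.015, 0, 0], [0, 0, 0]], [30, [0.035, 0, 0], [0, 0, 0]], [30, [0.055, 0, 0], [0, 0, 0]], [30, [0.075, 0, 0], [0, 0, 0]], [30, [0.095, 0, -0.01], [0, 0, 0]], [30, [0.11, 0, -0.03], [0, 0, 0]], [30, [0.11, 0, -0.06], [0, 0, 0]], [30, [0.11, 0, -0.08], [0, 0, 0]], [30, [0.11, 0, -0.08], [0, 0, 0]]])

```text
clock: 10.43
position: [0.4571, -0.2339, 0.3064]
tool_rot: [0.0, 0.121, 0.993, -0.004]
wrist_force: [0.9, -0.9, -1.4]
grip_width: 0.518
finger_force: 61.9
```

```bash
python3 go.py .6152 .2267 .295 76.15; python3 - <<'E'
from plant import *
import cv2
o=observe();print(o["wrist_force"],o["finger_force"],o["grip_width"])
E
```

```text
10.43 [ 0.4571 -0.2339  0.3064] shift [-0.0425  0.4852  0.0078] turn [-0.0097  0.0012 -0.0019]
[ 0.8567387  -0.89095344 -1.38397275] 61.87485337257385 0.5180333372476986
```

Request:
apply_moves(rows=[[30, [-0.001, 0.01, 0], [0, 0, 0]], [30, [-0.003, 0.03, 0], [0, 0, 0]], [30, [-0.005, 0.06, 0], [0, 0, 0]], [30, [-0.008, 0.09, 0], [0, 0, 0]], [30, [-0.01, 0.12, 0], [0, 0, 0]], [30, [-0.013, 0.15, 0], [0, 0, 0]], [30, [-0.016, 0.18, 0], [0, 0, 0]], [30, [-0.018, 0.21, 0], [0, 0, 0]], [30, [-0.021, 0.24, 0], [0, 0, 0]], [30, [-0.024, 0.27, 0], [0, 0, 0]], [30, [-0.026, 0.3, 0], [0, 0, 0]], [30, [-0.028, 0.32, 0], [0, 0, 0]]])

```text
clock: 11.43
position: [0.5587, 0.0749, 0.2965]
tool_rot: [-0.006, 0.12, 0.993, -0.002]
wrist_force: [0.1, -0.4, -1.6]
grip_width: 0.522
finger_force: 62.1
```

```bash
python3 go.py .6155 .2275 .245 76.15
```

```text
11.43 [0.5587 0.0749 0.2965] shift [-0.0193  0.162   0.0505] turn [-0.0057 -0.0146  0.0009]
```

Request:
apply_moves(rows=[[30, [-0.003, 0.025, 0], [0, 0, 0]], [30, [-0.006, 0.055, 0], [0, 0, 0]], [30, [-0.01, 0.085, 0.01], [0, 0, 0]], [30, [-0.013, 0.11, 0.02], [0, 0, 0]], [30, [-0.016, 0.135, 0.03], [0, 0, 0]], [30, [-0.018, 0.155, 0.04], [0, 0, 0]], [30, [-0.0193, 0.162, 0.05], [0, 0, 0]], [30, [-0.0193, 0.162, 0.05], [0, 0, 0]], [30, [-0.0193, 0.162, 0.05], [0, 0, 0]], [30, [-0.0193, 0.162, 0.05], [0, 0, 0]]])

```text
clock: 12.27
position: [0.6166, 0.2228, 0.2484]
tool_rot: [-0.004, 0.121, 0.993, -0.002]
wrist_force: [-0.0, 0.7, -2.4]
grip_width: 0.525
finger_force: 62.2
```

```bash
python3 go.py .6155 .2275 .195 76.15; python3 - <<'E'
from h import *
import cv2
s=camera("side")[:,:,::-1];t=camera("top")[:,:,::-1]
f=lambda i,x,y,n,k:cv2.resize(i[y:y+n,x:x+n],(k,k),interpolation=cv2.INTER_CUBIC)
cv2.imwrite("pics/f.png",np.hstack([f(s,200,70,130,400),f(t,80,110,130,400)]))
p=observe()["position"];b=[p[0],p[1],p[2]-.1074]
print(((proj("side",[b])-[200,70])*400/130).round(),((proj("top",[b])-[80,110])*400/130+[400,0]).round())
E
```

```text
12.27 [0.6166 0.2228 0.2484] shift [0.0018 0.0046 0.0534] turn [-0.0072 -0.0095 -0.0023]
[[227. 169.]] [[592. 212.]]
```

View pics/f.png

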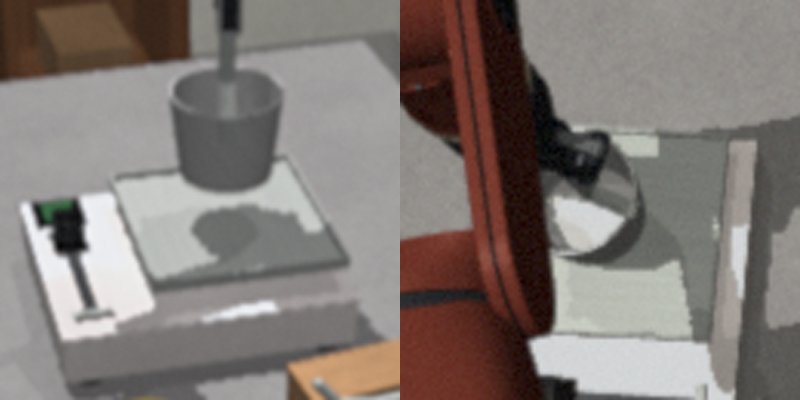

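The side view shows the pail upright over the pan, with its base at (227,185) close to the prediction of (227,169), and the lock next to the display. Lower gently.

Request:
apply_moves(rows=[[30, [0.001, 0.004, 0.008], [0, 0, 0]], [30, [0.001, 0.004, 0.016], [0, 0, 0]], [30, [0.001, 0.004, 0.024], [0, 0, 0]], [30, [0.001, 0.004, 0.032], [0, 0, 0]], [30, [0.001, 0.004, 0.04], [0, 0, 0]], [30, [0.001, 0.004, 0.044], [0, 0, 0]], [30, [0.001, 0.004, 0.047], [0, 0, 0]], [30, [0.001, 0.004, 0.047], [0, 0, 0]], [30, [0.001, 0.004, 0.047], [0, 0, 0]]])

```text
clock: 13.12
position: [0.6167, 0.2277, 0.2019]
tool_rot: [-0.004, 0.121, 0.993, -0.002]
wrist_force: [0.0, 0.1, -2.1]
grip_width: 0.521
finger_force: 62.2
```

Request:
apply_moves(rows=[[30, [0, 0, 0.002], [0, 0, 0]], [30, [0, 0, 0.003], [0, 0, 0]], [30, [0, 0, 0.003], [0, 0, 0]]])

```text
clock: 13.37
position: [0.6167, 0.2277, 0.199]
tool_rot: [-0.003, 0.121, 0.993, -0.002]
wrist_force: [-0.1, -0.9, -2.7]
grip_width: 0.52
finger_force: 62.3
```

Request:
apply_moves(rows=[[30, [0, 0, 0.002], [0, 0, 0]], [30, [0, 0, 0.003], [0, 0, 0]], [30, [0, 0, 0.003], [0, 0, 0]]])

```text
clock: 13.62
position: [0.6164, 0.2276, 0.1955]
tool_rot: [-0.004, 0.121, 0.993, -0.002]
wrist_force: [-0.1, -0.2, -2.4]
grip_width: 0.523
finger_force: 62.3
```

Request:
apply_moves(rows=[[30, [0, 0, 0.001], [0, 0, 0]], [30, [0, 0, 0.002], [0, 0, 0]], [30, [0, 0, 0.002], [0, 0, 0]]])

```text
clock: 13.87
position: [0.6167, 0.2277, 0.1939]
tool_rot: [-0.003, 0.121, 0.993, -0.002]
wrist_force: [0.4, -0.9, -1.8]
grip_width: 0.52
finger_force: 62.3
```

Request:
apply_moves(rows=[[30, [0, 0, 0.001], [0, 0, 0]], [30, [0, 0, 0.002], [0, 0, 0]], [30, [0, 0, 0.002], [0, 0, 0]]])

```text
clock: 14.12
position: [0.6171, 0.2277, 0.1939]
tool_rot: [-0.003, 0.121, 0.993, -0.002]
wrist_force: [-3.0, -1.3, 5.7]
grip_width: 0.52
finger_force: 63.2
```

Request:
apply_moves(rows=[[30, [0, 0, 0.001], [0, 0, 0]], [30, [0, 0, 0.001], [0, 0, 0]], [30, [0, 0, 0.001], [0, 0, 0]]])

```text
clock: 14.37
position: [0.6173, 0.2277, 0.1939]
tool_rot: [-0.002, 0.121, 0.993, -0.002]
wrist_force: [-3.6, -1.4, 9.5]
grip_width: 0.522
finger_force: 63.5
```

The pail is resting on the pan at the expected height. Release and retreat.

Request:
apply_moves(rows=[[30, [0, 0, -0.002], [0, 0, 0]], [55, [0, 0, -0.002], [0, 0, 0]], [70, [0, 0, -0.002], [0, 0, 0]], [85, [0, 0, -0.002], [0, 0, 0]], [85, [0, 0, -0.002], [0, 0, 0]], [85, [0, 0, -0.002], [0, 0, 0]], [85, [0, 0, -0.015], [0, 0, 0]], [85, [0, 0, -0.035], [0, 0, 0]], [85, [0, 0, -0.07], [0, 0, 0]], [85, [0, 0, -0.11], [0, 0, 0]], [85, [0, 0, -0.15], [0, 0, 0]], [85, [0, 0, -0.15], [0, 0, 0]]], force=20)

```text
clock: 15.37
position: [0.6209, 0.2289, 0.3533]
tool_rot: [0.004, 0.121, 0.993, 0.001]
wrist_force: [0.1, 0.3, 2.9]
grip_width: 0.996
finger_force: 0.0
```

```bash
python3 - <<'E'
from h import *
import cv2
s=camera("side");n=cv2.cvtColor(s,cv2.COLOR_RGB2GRAY);f=cv2.imread("pics/side0.png",0)
d=cv2.absdiff(n,f)
d[:,:170]=0
print(np.round(proj("side",[[.6152,.2267,.086],[.6152,.2267,.166],[.6152,.2267,.246]])).tolist())
_,l,st,c=cv2.connectedComponentsWithStats((cv2.medianBlur(d,3)>35).astype(np.uint8))
print([ (r.tolist(),q.round().tolist()) for r,q in zip(st,c) if r[4]>30][1:])
for r in range(100,165,4): # pail silhouette columns
    x=np.where(d[r,235:330]>25)[0]+235; print(r,x.min() if len(x) else 0,x.max() if len(x) else 0)
E
```

```text
[[272.0, 142.0], [273.0, 117.0], [273.0, 90.0]]
[([267, 0, 16, 39, 454], [275.0, 16.0]), ([255, 94, 57, 65, 1692], [278.0, 134.0]), ([216, 138, 18, 29, 318], [224.0, 153.0]), ([244, 164, 72, 14, 251], [280.0, 170.0]), ([316, 175, 11, 7, 61], [320.0, 178.0]), ([170, 193, 125, 66, 2940], [215.0, 225.0]), ([298, 213, 13, 5, 40], [304.0, 215.0]), ([292, 214, 46, 29, 744], [315.0, 230.0]), ([290, 235, 47, 29, 835], [312.0, 252.0]), ([300, 275, 23, 29, 458], [311.0, 288.0]), ([317, 307, 23, 6, 82], [328.0, 309.0])]
100 270 275
104 270 275
108 270 275
112 259 285
116 256 290
120 255 290
124 256 290
128 256 289
132 257 288
136 257 288
140 257 303
144 258 303
148 261 310
152 268 312
156 275 296
160 0 0
164 311 315
```

The pail stands upright at column 272.7, against a prediction of 272 for the pan's middle, and the gripper is clear.

```bash
python3 -c "from plant import *;print(sign_off())"
```

```text
the job is handed in; nothing more can be done
None
```

The job is handed in, with no verdict returned: the lock is at its end stop beside the display, and by the side-camera check the pail stands upright in the middle of the pan, with the gripper well clear at about 15 s.

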